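Set the light sensor of a scatter stand to its red index

TASK

Slide the yellow-topped light sensor along the curved steel rod, turning it with the bend, until its white pointer points straight at the red index post (not the green one). Leave it hanging still on the rod there, facing the vial at the middle of the arc.

Things in the scene. Friction and masses are not known exactly. Their poses are not given: they have to be found in the camera images.
- sensor: Slider, 0.25 kg: brass sleeve (bore 20 mm, 40 mm long, 37 mm wide) captive on the 10 mm rod; yellow grip above, 22 (x) by 30 (y) mm, free from 22 to 63 mm above the origin; black head to 60 mm below. Origin: bore centre; y: bore axis, x: outwards (white pointer), z up. It hangs with its origin 5 mm below the rod's axis; raised 5 mm it is centred, with 5 mm play all round. Stays where it is left.
- stand: Fixed aluminium plate, 300 x 460 x 12 mm, with a level steel rod, 10 mm thick, bent to an arc. Origin: the arc's centre at table height, under the amber vial. Rod axis: radius 170 mm, height 110 mm, from -85 to +85 degrees about z (up), counted from the stand's +x; its ends go down into the plate. The sensor starts near 0 degrees. Nothing but the sensor stands above the rod.
- red_post: Red index post, fixed on the plate outside the rod: thin post, 66 mm high (lower than the rod) with a red 22 mm ball on top. Origin: its foot, on the plate. It is 220 mm from the arc's centre, near +58 or -58 degrees (may swap with the green one). The sensor is in place when it lies on the line from the arc's centre to this post.
- green_post: Green index post: the same with a green ball, at the other of the two places. Not wanted.

How it is judged:
By the outcome, as a careful person would: the job done as asked, in the order asked, and still so for the second after the job is handed in, with the robot touching nothing.
It also fails if it takes over 38 s, if anything falls off the work surface, if the arm or the gripper's body presses on something with over 40 N, if the wrist force passes 120 N, or if a joint passes its speed limit or range.

ROBOT

A 6-joint arm with a two-finger parallel gripper is mounted at the origin on the work surface. World frame = base frame: x ahead of the robot, y to its left, z up, the work surface at z = 0. Lengths are in mm, angles in rad, forces in N, time in s.
With the tool pointing down it reaches from about 300 to 775 mm from the base axis. Payload 14.6 kg.
Tool frame: the origin (TCP) lies between the finger pads; the fingertips stand 8 mm ahead of it and the grasp point (between the pads) lies 11 mm behind it; z points along the fingers, y is the direction in which the jaws open and shut (so a half turn about z gives the same grasp; the last joint's range is limited). The gripper opens to 94 mm and grips with 3 to 60 N. Pads are 16 mm wide; open, the fingers measure 119 mm over their backs; the gripper's body (75 mm by 177 mm) begins 78 mm behind the grasp point.
Start: joints at [-1.209, 0.3, 1.521, -0, 1.321, -0.067], TCP at [228.671, -500.199, 213.446] pointing down, gripper open.
Joint ranges: [-3.03, 3.03], [-0.79, 2.21], [0.23, 2.52], [-1.04, 4.18], [0, 3.07], [-2.55, 2.55]. Speed limits (rad/s): [2.22, 2.22, 2.57, 3.14, 3.14, 3.14].

INTERFACE

Orientations are given as [roll, pitch, yaw] about the fixed x, y, z axes, in that order (R = Rz(yaw) Ry(pitch) Rx(roll)).
In Python, from cell import manip gives the robot as it stands. The module is installed in compiled form; this text tells all that it offers.
- The arm moves only by the tool send_rows, never from a script. Its argument "series" is a list that holds one entry, the list of rows, each a list of 5 numbers: the opening, from 0 (shut) to 1 (fully open), then the shift along the tool's x, y, z in mm, then the turn about the tool's z in degrees. In form: [[[gripper, dx, dy, dz, roll], ...]]. A call has 1 to 10 rows; each row is the pose to reach, as a shift and turn from the pose commanded when the call began, along the tool's axes at that moment; what a row does not reach only later rows make up. A row lasts 1/10 s, in which the tool goes at most 50 mm and 8.59 degrees, less where a joint would pass 70% of its speed; a pose out of reach is approached as far as the arm can. A call with a gripper value outside its range is refused whole. The fingers move at their own pace and stop on an object; "newtons" is the grip in N (left out, the last holds). Time passes only in rows, so rows that repeat a pose let the fingers close. It gives the time, the measured TCP pose, the force and the opening at its end, in the units of the state.
- manip.read_state(): the state, without advancing time (a new reading comes with each control period).
- manip.camera(name): name is "side" or "top" or "wrist"; returns a dict with "img" (480x640x3 uint8, red, green, blue), "vfov" (degrees; the focal length in pixels is half the picture's height over the tangent of half this angle, whatever the lens; pixels are square), "cx", "cy" (the principal point, pixels), "pose" (4x4, takes a point from camera to world coordinates); the wrist camera has in their place "T_tool_cam" (4x4, takes a point from camera to tool coordinates, whose origin is the TCP and whose axes are the flange's). Camera axes: x right, y down, z forward; pixel columns grow to the right and rows downward; lengths in mm; the calibration is good to about 2 mm. A picture is of the moment at which its call begins: read the wrist's pose just before it. There is no depth.
- manip.sign_off(): hands the job in, once; it reports no verdict.
Trained networks look in a picture, given as the dict that the camera call returned (one of the last four; its "shot" number tells which), for a name from the list of things; names that differ only in an ending like _2 or _b are one class to them, and where a whole thing is asked for, a point or a joint stands for the part that bears it (a point fixed in the world has none). Each returns a list of dicts, best first, with "conf" (0 to 1); they miss things now and then, are a little off and sometimes report something else, mostly with a low value. They report only what shows in the picture. A call takes as long as a camera call.
- manip.find_in(target, picture): "rect" ([left, top, width, height] in pixels, round what is visible of it).
- manip.silhouettes(target, picture): "pixels" (480x640 bool, what is visible of it) and "rect" ([left, top, width, height] in pixels, round what is visible of it).
The state is a dict: "clock": time; "joints": joint angles; "qd": joint speeds; "effort": joint torques, N m; "eef_pos": TCP position; "eef_rot": TCP orientation; "wrist_force": force on the tool from outside, world axes, zero at the start; "moment": the same for the moment, N m; "finger_gap": finger opening in mm.
Only numpy, scipy, OpenCV 4.12 (cv2) and the standard library are available. Lean on these libraries where they do the work, as an engineer would, in place of code of your own. Each camera call takes 0.05 s, during which the arm holds its last target. There are 200 camera calls.

## Working session

There is one attempt and no reset: what is moved stays moved. The work goes in short steps, Python scripts to look and compute and a tool call to move; the robot and the scene stay as the last step left them, time stands still between calls to the robot, and variables do not carry over. Pictures are saved under pics/ and viewed, about 8 in all and at most 12, crops included, and the job is handed in when it is done.

Besides the shell and the picture viewer there is one more tool, called as a command line: name --argument value ..., lists and objects as JSON in quotes. send_rows: Moves the arm, as the interface text tells. Its arguments: {"type":"object","properties":{"series":{"type":"array"},"newtons":{"type":"number"}},"required":["series"]}

```bash
mkdir -p pics
python3 - <<'E'
from cell import manip
import cv2,numpy as np
s=manip.read_state();print({k:np.round(v,3).tolist() for k,v in s.items()})
ims=[]
for n in("top","side"):
    c=manip.camera(n)
    print(n,c["vfov"],c["cx"],c["cy"],np.round(c["pose"],4).tolist())
    for t in("sensor","red_post","green_post","stand"):
        print(t,[(np.round(d["rect"]).tolist(),round(d["conf"],2)) for d in manip.find_in(t,c)[:2]])
    cv2.imwrite(f"pics/{n}.png",c["img"][:,:,::-1])
E
```

```text
{'clock': 0.0, 'joints': [-1.209, 0.3, 1.522, -0.0, 1.321, -0.067], 'qd': [-0.001, -0.001, 0.001, 0.001, 0.001, 0.0], 'effort': [0.0, -53.181, -35.274, 0.071, 0.024, -0.0], 'eef_pos': [228.57, -499.969, 212.874], 'eef_rot': [-3.14, -0.0, 0.429], 'wrist_force': [0.913, 0.574, -0.261], 'moment': [0.006, 0.037, -0.034], 'finger_gap': 94.17}
top 52.165189657398194 321.60351578200573 241.9107766984863 [[-0.0015, -0.9901, 0.1406, 467.2934], [-0.9999, 0.0039, 0.0167, 4.9039], [-0.017, -0.1405, -0.9899, 795.0731], [0.0, 0.0, 0.0, 1.0]]
sensor [([258.0, 182.0, 38.0, 48.0], 0.65), ([131.0, 124.0, 333.0, 272.0], 0.39)]
red_post [([165.0, 273.0, 22.0, 14.0], 0.6)]
green_post [([392.0, 192.0, 24.0, 17.0], 0.63)]
stand [([131.0, 121.0, 333.0, 274.0], 0.57)]
side 50.02426461361728 323.5825419530569 239.37718792081387 [[-0.9703, -0.1631, 0.1789, 412.5598], [-0.2419, 0.6804, -0.6917, 657.1334], [-0.0089, -0.7144, -0.6996, 731.7633], [0.0, 0.0, 0.0, 1.0]]
sensor [([274.0, 218.0, 35.0, 65.0], 0.62)]
red_post [([324.0, 350.0, 16.0, 33.0], 0.93)]
green_post [([306.0, 193.0, 12.0, 27.0], 0.65)]
stand [([242.0, 178.0, 201.0, 235.0], 0.93)]
```

View pics/top.png

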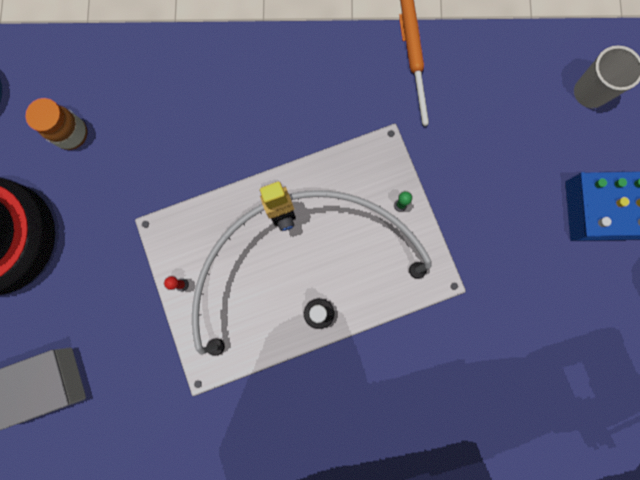

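View pics/side.png

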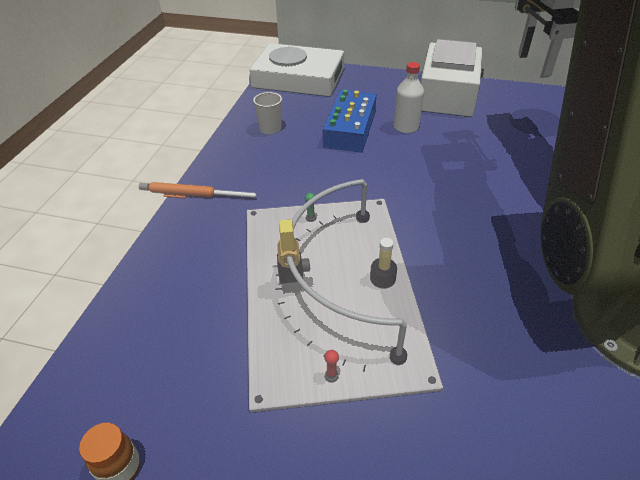

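```bash
cat > h.py <<'E'
import numpy as np,cv2
def ray(c,uv,P=None):
    P=c["pose"] if P is None else P
    f=240/np.tan(np.radians(c["vfov"])/2)
    d=P[:3,:3]@np.array([(uv[0]-c["cx"])/f,(uv[1]-c["cy"])/f,1]);return P[:3,3],d
def atz(c,uv,z,P=None):
    o,d=ray(c,uv,P);return o+d*(z-o[2])/d[2]
def proj(c,X,P=None):
    P=c["pose"] if P is None else P
    f=240/np.tan(np.radians(c["vfov"])/2)
    p=(np.atleast_2d(X)-P[:3,3])@P[:3,:3];return p[:,:2]/p[:,2:]*f+[c["cx"],c["cy"]]
def tri(l):
    A=np.zeros((3,3));b=np.zeros(3)
    for o,d in l:
        d=d/np.linalg.norm(d);M=np.eye(3)-np.outer(d,d);A+=M;b+=M@o
    return np.linalg.solve(A,b)
E
python3 - <<'E'
from cell import manip
from h import *
from scipy.optimize import least_squares
t=manip.camera("top");s=manip.camera("side")
def blob(c,col):
    h=cv2.cvtColor(c["img"],cv2.COLOR_RGB2HSV)
    m={'red':cv2.inRange(h,(0,150,80),(5,255,255))|cv2.inRange(h,(174,150,80),(180,255,255)),'green':cv2.inRange(h,(50,120,50),(80,255,255)),'yel':cv2.inRange(h,(24,120,60),(34,255,255))}[col]
    x0,y0,x1,y1=(130,115,470,400) if c is t else (240,175,445,415)
    z=np.zeros_like(m);z[y0:y1,x0:x1]=m[y0:y1,x0:x1]
    n,l,st,ce=cv2.connectedComponentsWithStats(z);i=1+np.argmax(st[1:,4]);return ce[i],st[i]
B={}
for col in('red','green','yel'):
    a,b=blob(t,col),blob(s,col);B[col]=tri([ray(t,a[0]),ray(s,b[0])])
    print(col,a[0].round(1),b[0].round(1),a[1],b[1],B[col].round(1),proj(t,B[col]).round(1),proj(s,B[col]).round(1))
cor=np.array([atz(t,p,12)[:2] for p in((396,125),(464,290),(193,394),(137,220))]);print(cor.round(1),[np.linalg.norm(cor[i]-cor[i-1]).round(1) for i in range(4)])
rod=np.array([atz(t,p,110)[:2] for p in((313,193),(221,240),(200,300),(372,214),(410,243),(350,200),(198,330))])
r=least_squares(lambda p:np.hypot(*(rod-p).T)-170,[400,0]);print('arc',r.x.round(1),r.fun.round(1))
c=r.x
# posts alone: both 220 from the centre
q=(c,)
for k in B: d=B[k][:2]-c;print(k,np.hypot(*d).round(1),np.degrees(np.arctan2(d[1],d[0])).round(1))
e=(cor[0]+cor[3]-cor[1]-cor[2]);print('yaw',np.degrees(np.arctan2(e[1],e[0])))
print('vial',atz(t,(318,313),70))
E
```

```text
Traceback (most recent call last):
ValueError: attempt to get argmax of an empty sequence
```

Run:
```python
from cell import manip
from h import *
from scipy.optimize import least_squares
t=manip.camera("top");s=manip.camera("side")
def blob(c,col):
    h=cv2.cvtColor(c["img"],cv2.COLOR_RGB2HSV)
    m={'red':cv2.inRange(h,(0,120,60),(7,255,255))|cv2.inRange(h,(172,120,60),(180,255,255)),'green':cv2.inRange(h,(45,90,25),(95,255,255)),'yel':cv2.inRange(h,(24,120,60),(34,255,255))}[col]
    x0,y0,x1,y1=(130,115,470,400) if c is t else (240,175,445,415)
    z=np.zeros_like(m);z[y0:y1,x0:x1]=m[y0:y1,x0:x1]
    n,l,st,ce=cv2.connectedComponentsWithStats(z)
    if n<2: print('none',col);return np.array([0.,0]),[]
    i=1+np.argmax(st[1:,4]);return ce[i],st[i]
B={}
for col in('red','green','yel'):
    a,b=blob(t,col),blob(s,col);B[col]=tri([ray(t,a[0]),ray(s,b[0])])
    print(col,a[0].round(1),b[0].round(1),a[1],b[1],B[col].round(1),proj(t,B[col]).round(1),proj(s,B[col]).round(1))
cor=np.array([atz(t,p,12)[:2] for p in((396,125),(464,290),(193,394),(137,220))]);print(cor.round(1),[np.linalg.norm(cor[i]-cor[i-1]).round(1) for i in range(4)])
rod=np.array([atz(t,p,110)[:2] for p in((313,193),(221,240),(200,300),(372,214),(410,243),(350,200),(198,330))])
r=least_squares(lambda p:np.hypot(*(rod-p).T)-170,[400,0]);print('arc',r.x.round(1),r.fun.round(1))
c=r.x
for k in B: d=B[k][:2]-c;print(k,np.hypot(*d).round(1),np.degrees(np.arctan2(d[1],d[0])).round(1))
e=(cor[0]+cor[3]-cor[1]-cor[2]);print('yaw',np.degrees(np.arctan2(e[1],e[0])))
print('vial',atz(t,(318,313),70))
```

```text
red [173.5 283.1] [331.2 355.8] [164 277  21  12 190] [325 350  14  13 134] [510.4 238.5  65.7] [[173.4 282.6]] [[331.7 355.9]]
green [403.8 199.5] [308.8 195.8] [397 192  15  17 172] [305 193   9   7  42] [ 636.3 -106.    74.7] [[403.6 197.5]] [[310.2 196.2]]
yel [273.  194.5] [290.6 221.4] [260 182  27  26 454] [289 220   3   5   7] [617.3  78.3 174.4] [[273.1 195. ]] [[290.2 221.3]]
[[ 774.7 -106.1]
 [ 500.7 -207.3]
 [ 340.8  218.1]
 [ 615.8  319.8]] [np.float64(454.6), np.float64(292.1), np.float64(454.4), np.float64(293.2)]
arc [460.4  22.7] [ 5.1  3.6 -4.9 -6.3 -4.2  1.  -4.2]
red 221.6 76.9
green 218.0 -36.2
yel 166.5 19.5
yaw 20.283641679968667
vial [465.15599499  22.54368059  70.        ]
```

send_rows --series '[[[1,0,0,-40,0],[1,50,-30,-50,0],[1,90,-55,-50,0],[1,130,-80,-50,0],[1,170,-104,-50,0],[1,210,-128,-50,0],[1,250,-153,-50,0],[1,290,-177,-50,0],[1,330,-202,-50,0],[1,370,-226,-50,0]]]'

```text
clock: 1.7
eef_pos: [472.0, -139.0, 263.7]
eef_rot: [3.141, -0.0, 0.429]
wrist_force: [0.8, -1.7, 0.0]
finger_gap: 93.9
```

send_rows --series '[[[1,40,-25,0,0],[1,80,-49,0,0],[1,120,-74,0,0],[1,160,-98,0,0],[1,190,-116,0,1],[1,210,-128,0,2],[1,222,-136,0,4],[1,224,-137,0,4],[1,224,-137,0,4],[1,224,-137,0,4]]]'

```text
clock: 2.7
eef_pos: [617.7, 76.2, 263.6]
eef_rot: [3.141, -0.0, 0.359]
wrist_force: [0.6, -0.6, -0.3]
finger_gap: 94.3
```

Run:
```python
from cell import manip
from h import *
s=manip.read_state();c=manip.camera("wrist")
print(s["eef_pos"],s["eef_rot"],s["clock"],s["wrist_force"],c["T_tool_cam"].round(3).tolist(),c["vfov"],c["cx"],c["cy"])
for n in("sensor","red_post"):
    print(n,[(d["rect"],d["conf"]) for d in manip.find_in(n,c)[:2]])
cv2.imwrite("pics/w1.png",c["img"][:,:,::-1]);np.save("w1.npy",{'c':c,'s':s},allow_pickle=True)
```

```text
[617.71503818  76.15953362 263.57962285] [ 3.14148984e+00 -4.11803794e-05  3.59057355e-01] 2.7 [ 0.63202146 -0.56073702 -0.34218306] [[-0.0, -0.965, -0.263, 76.322], [1.0, -0.0, 0.001, 0.205], [-0.001, -0.263, 0.965, -171.334], [0.0, 0.0, 0.0, 1.0]] 59.0412150878738 323.40987123221475 239.54425603552846
sensor [([292.4, 172.2, 55.1, 76.3], 0.67)]
red_post [([100.4, 234.6, 46.3, 37.3], 0.64)]
```

View pics/w1.png

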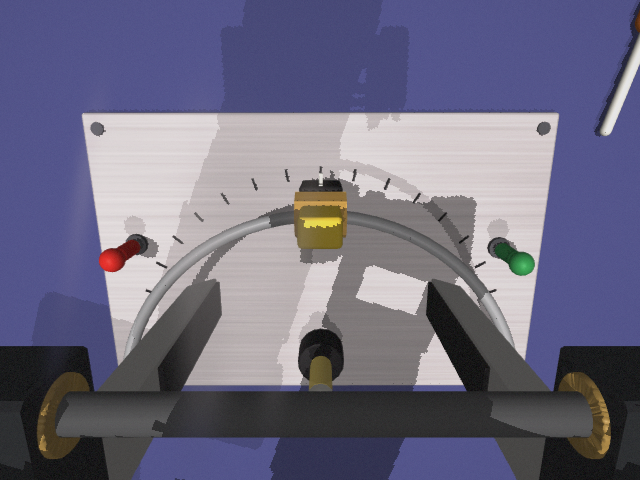

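Run:
```python
from h import *
from scipy.optimize import least_squares
from scipy.spatial.transform import Rotation as R
D=np.load("w1.npy",allow_pickle=True).item();c,s=D['c'],D['s']
T=np.eye(4);T[:3,:3]=R.from_euler('xyz',s["eef_rot"]).as_matrix();T[:3,3]=s["eef_pos"];P=T@c["T_tool_cam"]
rodpx=[(180,264),(231,230),(150,296),(365,217),(415,233),(458,262),(135,330),(265,219)]
rod=np.array([atz(c,p,110,P)[:2] for p in rodpx])
obs=np.array([(111,260),(522,264),(140,244),(499,247)])
Z=[67,67,14,14]
def f(p):
    x,y,a,da,db=p
    r=(np.hypot(*(rod-[x,y]).T)-170)
    A=[a+da,a+db,a+da,a+db]
    X=np.array([[x+220*np.cos(q),y+220*np.sin(q),z] for q,z in zip(A,Z)])
    e=[atz(c,o,z,P)[:2]-X[i,:2] for i,(o,z) in enumerate(zip(obs,Z))]
    edge=[atz(c,q,12,P)[:2] for q in((83,113),(558,113))];d=edge[0]-edge[1];ea=np.arctan2(d[1],d[0])-np.pi/2
    return np.r_[r,np.ravel(e),(ea-a)*200]
r=least_squares(f,[463,22,.35,1,-1]);x,y,a,da,db=r.x
print(r.x[:2].round(1),np.degrees(r.x[2:]).round(2),r.fun.round(1))
g=np.degrees
print('red dir',g(a+da))
ct=np.array([x,y])
# sensor grip
h=cv2.cvtColor(c["img"],cv2.COLOR_RGB2HSV);m=cv2.inRange(h,(26,150,40),(34,255,255))
m[:,:280]=0;m[:,360:]=0;m[:150]=0;m[260:]=0
ys,xs=np.where(m>0);print('yel',xs.min(),xs.max(),ys.min(),ys.max())
for px in((322,230),(319.5,247)):
    w=atz(c,px,168,P);d=w[:2]-ct;print(w.round(1),np.hypot(*d).round(1),g(np.arctan2(d[1],d[0])).round(2))
th=a
for z,dx in((168,11),(168,-11),(127,11),(123,18.5),(127,-11)):
    print(z,dx,[proj(c,[x+(170+dx)*np.cos(th)-v*np.sin(th),y+(170+dx)*np.sin(th)+v*np.cos(th),z],P).round(0).tolist() for v in(15,-15)])
```

```text
[466.1  23.9] [ 20.56  57.94 -58.73] [-1.  -0.   0.4  0.3  1.6  1.8 -1.2 -0.4 -0.8  2.2 -1.8  1.   0.8 -1.8
 -1.1  1.2 -0. ]
red dir 78.50240541930553
yel 304 338 220 227
[626.7  80.1 168. ] 170.2 19.28
[615.4  77.6 168. ] 158.7 19.79
168 11 [[[293.0, 214.0]], [[339.0, 214.0]]]
168 -11 [[[293.0, 246.0]], [[339.0, 246.0]]]
127 11 [[[297.0, 202.0]], [[337.0, 202.0]]]
123 18.5 [[[297.0, 191.0]], [[337.0, 191.0]]]
127 -11 [[[297.0, 231.0]], [[337.0, 231.0]]]
```

send_rows --series '[[[1,9,-1,20,1],[1,9,-1,50,1],[1,9,-1,80,1],[1,9,-1,105,1],[1,9,-1,118,1],[1,9,-1,124,1],[1,9,-1,124,1],[0.5,9,-1,124,1],[0.3,9,-1,124,1],[0.3,9,-1,124,1]]]' --newtons 25

```text
clock: 3.85
eef_pos: [626.4, 81.0, 140.3]
eef_rot: [3.141, -0.001, 0.342]
wrist_force: [-0.9, 0.1, 0.5]
finger_gap: 73.5
```

send_rows --series '[[[0.2,0,0,0,0],[0,0,0,0,0],[0,0,0,0,0],[0,0,0,0,0],[0,0,0,0,0],[0,0,0,0,0]]]'

```text
clock: 4.45
eef_pos: [626.1, 81.1, 139.5]
eef_rot: [-3.141, -0.0, 0.342]
wrist_force: [-0.3, 0.8, 1.2]
finger_gap: 29.7
```

Run:
```python
from cell import manip
from h import *
s=manip.read_state();print({k:np.round(v,3).tolist() for k,v in s.items()})
c=manip.camera("side");cv2.imwrite("pics/s2.png",cv2.resize(c["img"][180:340,220:420,::-1],None,fx=4,fy=4)[:600])
```

```text
{'clock': 4.45, 'joints': [0.071, 0.544, 1.353, 0.0, 1.245, 1.3], 'qd': [0.001, 0.001, 0.001, -0.003, 0.0, 0.001], 'effort': [-0.4, -65.305, -34.136, -0.174, -0.098, -0.004], 'eef_pos': [626.096, 81.12, 139.545], 'eef_rot': [-3.141, -0.0, 0.342], 'wrist_force': [-0.256, 0.797, 1.185], 'moment': [0.222, 0.01, -0.023], 'finger_gap': 29.717}
```

View pics/s2.png

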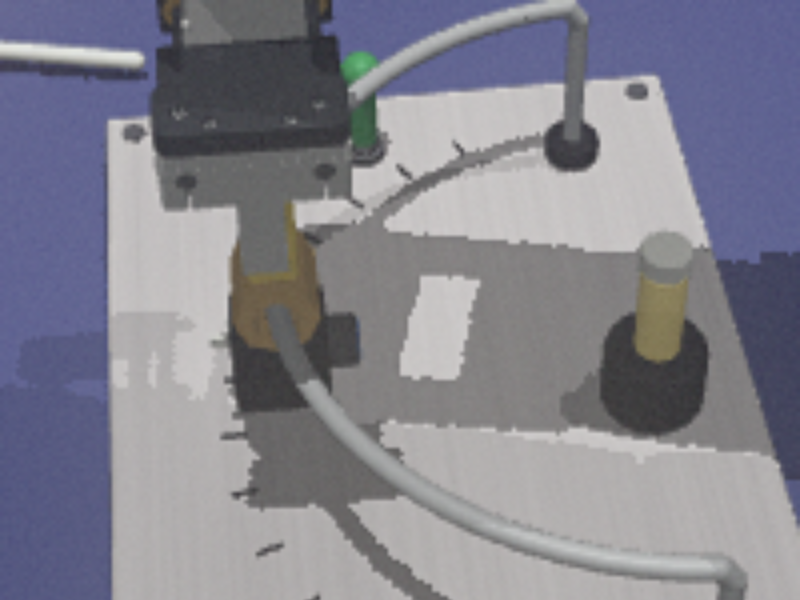

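send_rows --series '[[[0,0,0,-2.5,0],[0,0,0,-5,0],[0,0,0,-5,0],[0,-0.2,-8.9,-5,-3],[0,-0.9,-17.8,-5,-6],[0,-2.1,-26.6,-5,-9],[0,-3.7,-35.3,-5,-12],[0,-5.8,-44,-5,-15],[0,-5.8,-44,-5,-15]]]'

```text
clock: 5.4
eef_pos: [605.4, 121.2, 144.4]
eef_rot: [-3.141, 0.0, 0.605]
wrist_force: [-0.8, -0.6, -2.6]
finger_gap: 29.8
```

Run:
```python
from cell import manip
from h import *
s=manip.read_state();print({k:np.round(v,3).tolist() for k,v in s.items() if k in('eef_pos','eef_rot','wrist_force','moment','finger_gap')})
d=s["eef_pos"][:2]-[466.1,23.9];print(np.hypot(*d),np.degrees(np.arctan2(d[1],d[0])),np.degrees(s["eef_rot"][2]))
```

```text
{'eef_pos': [605.406, 121.231, 144.418], 'eef_rot': [-3.141, 0.0, 0.605], 'wrist_force': [-0.839, -0.641, -2.613], 'moment': [-0.025, -0.018, -0.025], 'finger_gap': 29.768}
169.93932211825276 34.941445320074045 34.672472938953696
```

send_rows --series '[[[0,-0.2,-8.9,0,-3],[0,-0.9,-17.8,0,-6],[0,-2.1,-26.6,0,-9],[0,-3.7,-35.3,0,-12],[0,-5.8,-44,0,-15],[0,-8.3,-52.5,0,-18],[0,-11.3,-60.9,0,-21],[0,-14.7,-69.1,0,-24],[0,-14.7,-69.1,0,-24]]]'

```text
clock: 6.3
eef_pos: [554.2, 169.2, 144.5]
eef_rot: [-3.141, 0.0, 1.022]
wrist_force: [-0.4, -0.4, -3.4]
finger_gap: 29.8
```

send_rows --series '[[[0,-0.2,-8.9,0,-3],[0,-0.9,-17.8,0,-6],[0,-2.1,-26.6,0,-9],[0,-3.7,-35.3,0,-12],[0,-5.8,-44,0,-15],[0,-8.3,-52.5,0,-18],[0,-8.3,-52.5,0,-18],[0,-8.3,-52.5,0,-18]]]'

```text
clock: 7.1
eef_pos: [506.0, 189.1, 144.6]
eef_rot: [3.141, -0.0, 1.333]
wrist_force: [0.1, -1.1, -2.8]
finger_gap: 29.7
```

Run:
```python
from cell import manip
from h import *
s=manip.read_state();print({k:np.round(v,3).tolist() for k,v in s.items() if k in('eef_pos','eef_rot','wrist_force','moment','finger_gap')})
d=s["eef_pos"][:2]-[466.1,23.9];print(np.hypot(*d),np.degrees(np.arctan2(d[1],d[0])),np.degrees(s["eef_rot"][2]))
c=manip.camera("wrist");np.save("w2.npy",{'c':c,'s':s},allow_pickle=True)
cv2.imwrite("pics/w2.png",c["img"][:,:,::-1])
```

```text
{'eef_pos': [505.988, 189.091, 144.609], 'eef_rot': [3.141, -0.0, 1.333], 'wrist_force': [0.133, -1.114, -2.837], 'moment': [-0.033, -0.04, 0.004], 'finger_gap': 29.706}
169.93876326990818 76.42496668435444 76.38888865286786
```

View pics/w2.png

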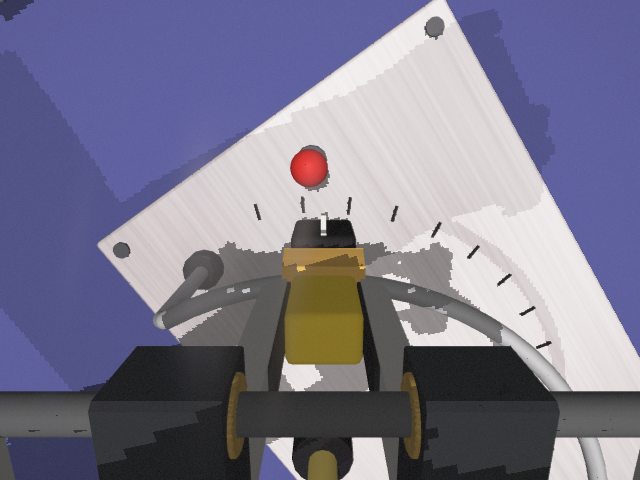

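Run:
```python
from h import *
from scipy.spatial.transform import Rotation as R
D=np.load("w2.npy",allow_pickle=True).item();c,s=D['c'],D['s']
T=np.eye(4);T[:3,:3]=R.from_euler('xyz',s["eef_rot"]).as_matrix();T[:3,3]=s["eef_pos"];P=T@c["T_tool_cam"]
h=cv2.cvtColor(c["img"],cv2.COLOR_RGB2HSV);m=cv2.inRange(h,(0,150,60),(7,255,255))|cv2.inRange(h,(172,150,60),(180,255,255));m[230:]=0
n,l,st,ce=cv2.connectedComponentsWithStats(m);i=1+np.argmax(st[1:,4]);print(ce[i],st[i])
ct=np.array([466.1,23.9])
for n_,px,z in(('ball',ce[i],67),('foot',(313,161),14),('pointer tip',(324,214),85),('ptr base',(324,234),85),('vial base',(322,460),20)):
    w=atz(c,px,z,P);d=w[:2]-ct;print(n_,w.round(1),np.hypot(*d).round(1),np.degrees(np.arctan2(d[1],d[0])).round(2))
# rod: fit centre from this picture
rod=np.array([atz(c,p,110,P)[:2] for p in((230,290),(200,300),(440,292),(500,324),(540,362),(405,280))])
from scipy.optimize import least_squares
r=least_squares(lambda p:np.hypot(*(rod-p).T)-170,ct);print(r.x,r.fun.round(1))
```

```text
[308.46317829 167.10271318] [ 291  149   36   36 1032]
ball [509.8 241.5  67. ] 221.9 78.66
foot [510.9 240.2  14. ] 220.9 78.3
pointer tip [512.8 216.   85. ] 197.7 76.32
ptr base [510.1 204.8  85. ] 186.2 76.32
vial base [458.3  -2.7  20. ] 27.7 -106.25
[466.91251375  24.73538674] [-1.  -0.8  1.3  0.1 -2.3  2.2]
```

send_rows --series '[[[0,0,-3.2,0,-1],[0,-0.1,-6.2,0,-2.1],[0,-0.1,-6.2,0,-2.1],[0,-0.1,-6.2,2,-2.1],[0,-0.1,-6.2,4,-2.1],[0,-0.1,-6.2,5,-2.1],[0,-0.1,-6.2,5,-2.1],[0,-0.1,-6.2,5,-2.1]]]'

```text
clock: 7.95
eef_pos: [499.4, 190.7, 139.6]
eef_rot: [3.141, -0.0, 1.373]
wrist_force: [-0.9, -0.0, 1.5]
finger_gap: 29.9
```

Run:
```python
from cell import manip
from h import *
s=manip.read_state();print({k:np.round(v,3).tolist() for k,v in s.items() if k in('eef_pos','eef_rot','wrist_force','moment','finger_gap')})
d=s["eef_pos"][:2]-[466.1,23.9];print(np.hypot(*d),np.degrees(np.arctan2(d[1],d[0])),np.degrees(s["eef_rot"][2]))
```

```text
{'eef_pos': [499.416, 190.733, 139.604], 'eef_rot': [3.141, -0.0, 1.373], 'wrist_force': [-0.91, -0.005, 1.546], 'moment': [-0.055, 0.137, -0.005], 'finger_gap': 29.894}
170.1268088677669 78.70675262289805 78.66503498477412
```

send_rows --series '[[[0.4,0,0,0,0],[0.5,0,0,0,0],[0.6,0,0,0,0],[0.8,0,0,0,0],[0.8,0,0,0,0],[0.8,0,0,-15,0],[0.8,0,0,-45,0],[0.8,0,0,-80,0],[0.8,0,0,-115,0],[0.8,0,0,-115,0]]]'

```text
clock: 8.95
eef_pos: [500.7, 191.1, 259.2]
eef_rot: [3.135, -0.004, 1.373]
wrist_force: [0.6, 0.4, 0.0]
finger_gap: 75.0
```

Run:
```python
from cell import manip
from h import *
from scipy.spatial.transform import Rotation as R
s=manip.read_state();c=manip.camera("wrist");t=manip.camera("side")
T=np.eye(4);T[:3,:3]=R.from_euler('xyz',s["eef_rot"]).as_matrix();T[:3,3]=s["eef_pos"];P=T@c["T_tool_cam"]
a=c["img"][60:400,120:520];b=cv2.resize(t["img"][200:400,220:455],(400,340))
cv2.imwrite("pics/f.png",np.hstack([a,b])[:,:,::-1]);np.save("w3.npy",{'c':c,'P':P},allow_pickle=True)
print(s["eef_pos"],s["eef_rot"],s["wrist_force"],s["finger_gap"])
```

```text
[500.65032332 191.12303074 259.16352728] [ 3.13502291 -0.00355223  1.37303718] [0.6391809  0.41077938 0.01227063] 74.99815104740132
```

View pics/f.png

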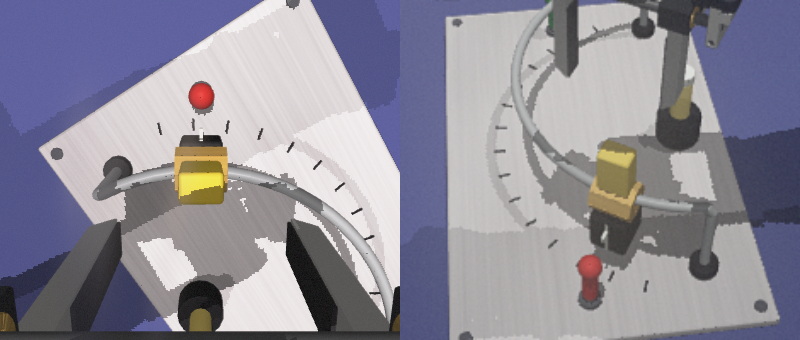

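Run:
```python
from cell import manip
from h import *
from scipy.spatial.transform import Rotation as R
s=manip.read_state();c=manip.camera("wrist")
T=np.eye(4);T[:3,:3]=R.from_euler('xyz',s["eef_rot"]).as_matrix();T[:3,3]=s["eef_pos"];P=T@c["T_tool_cam"]
h=cv2.cvtColor(c["img"],cv2.COLOR_RGB2HSV)
for n_,m,z in(('ball',cv2.inRange(h,(0,150,60),(7,255,255))|cv2.inRange(h,(172,150,60),(180,255,255)),67),('grip',cv2.inRange(h,(24,170,60),(34,255,255)),165)):
    m[300:]=0;n,l,st,ce=cv2.connectedComponentsWithStats(m);i=1+np.argmax(st[1:,4])
    d=atz(c,ce[i],z,P)[:2]-[466.1,23.9];print(n_,ce[i].round(1),np.hypot(*d).round(1),np.degrees(np.arctan2(d[1],d[0])).round(2))
print(np.abs(c["img"].astype(int)-np.load("w3.npy",allow_pickle=True).item()['c']["img"]).mean(),s["eef_pos"])
```

```text
ball [323.6 154.5] 221.6 78.62
grip [332.8 244.8] 171.6 76.7
4.935532769097223 [499.39336025 190.71594487 254.55317266]
```

Run:
```python
from cell import manip
from h import *
s=manip.read_state();c=manip.camera("wrist")
print(s["clock"],s["qd"].round(3) if hasattr(s["qd"],'round') else s["qd"])
a=c["img"][110:310,240:400]
h=cv2.cvtColor(c["img"],cv2.COLOR_RGB2HSV);m=cv2.inRange(h,(24,170,60),(34,255,255))[110:310,240:400]
cv2.imwrite("pics/g.png",cv2.resize(np.hstack([a,np.dstack([m]*3)])[:,:,::-1],None,fx=2.5,fy=2.5,interpolation=cv2.INTER_NEAREST))
```

```text
9.1 [ 0.001  0.015  0.013 -0.001 -0.001  0.002]
```

View pics/g.png

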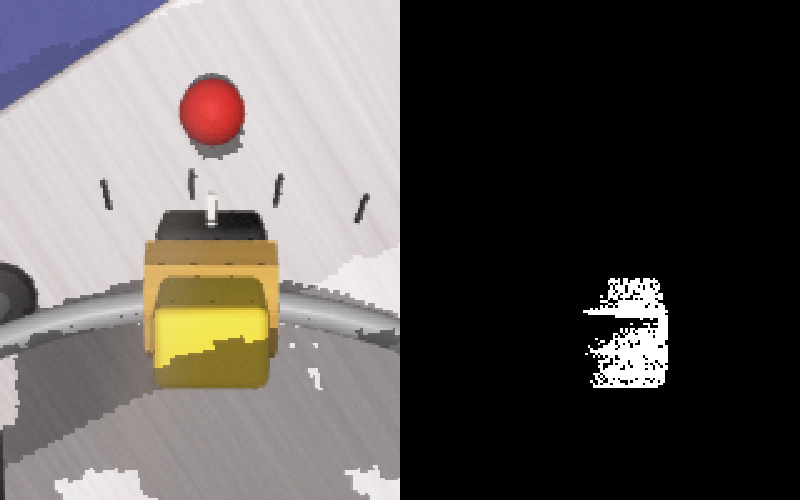

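The mask was lopsided because of a shadow. In the picture, the ball, the pointer and the grip are all centred on the same column (about 212), so the sensor is in line with the red post.

```bash
python3 -c "
from cell import manip
print(manip.sign_off())"
```

```text
the job is handed in; nothing more can be done
None
```

The sensor now hangs on the rod with its white pointer aimed at the red post, and I handed the job in at about 9.1 s. I gripped it by the yellow grip and lifted it 5 mm so the sleeve was centred on the rod. I then slid it about 59° round the arc, turning it with the bend, lowered it back onto the rod, let go and moved the gripper clear above.

**Forces:** during the slide the wrist felt little more than the sensor's weight (about 3 N).

**Position:** I let go with the tool at 78.7° about the arc's centre, in world axes. The red post measured 78.3° to 78.7° in the different views.

**Last picture:** the red ball, the pointer and the grip line up on the same column. In the picture just before, taken after letting go, the vial was on that line too, and the sensor was upright on the rod.

**Check that disagreed:** an automatic colour check put the grip at 76.7°. A shadow had hidden part of the grip from it, and the close-up showed the sensor was in line, so I ignored that value.

I did not run a separate test that the sensor was still. It looked the same in the pictures taken over roughly 0.15 s after letting go.

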